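# Open a bayonet filter housing

## Robot

A 7-joint arm with a two-finger parallel gripper is mounted at the origin on a cart in front of the work surface, level with it; the furniture and walls round the work are solid. World frame = base frame: x ahead of the robot, y to its left, z up, the work surface at z = 0. Lengths are in m, angles in rad, forces in N, time in s.
With the tool pointing down it reaches from about 0.4 to 0.85 m from the base axis. Payload 4.5 kg.
Tool frame: the origin (TCP) lies between the finger pads; the fingertips stand 17 mm ahead of it and the grasp point (between the pads) lies 2 mm behind it (arm.tips_ahead is the distance from the TCP to the fingertips, in m); z points along the fingers, y is the line along which they close (so a half turn about z gives the same grasp; the last joint's range is limited). The gripper opens to 88 mm and grips with 3 to 60 N. Pads are 18 mm wide; open, the fingers measure 123 mm over their backs; the gripper's body (75 mm by 187 mm) begins 45 mm behind the grasp point.
Start: joints at [-1.2, 0.689, -0.195, 1.565, 0.157, 0.902, -0.215], TCP at [0.207, 0.59, 0.256] pointing down, gripper open.
Joint ranges: [-3.01, 3.01], [-0.46, 2.08], [-1.47, 1.51], [0.13, 2.56], [-1, 4.14], [0.04, 2.09], [-2.66, 2.66]. Speed limits (rad/s): [2.57, 2.57, 3.14, 3.14, 3.14, 3.14, 3.14].

## Interface

Orientations are given as a unit quaternion [w, x, y, z].
In Python, from plant import status, cams, order, arm gives the robot as it stands.
- The arm moves only by the tool move_arm, never from a script. Its argument "moves" is a list that holds one entry, the list of rows, each a list of 4 numbers: the shift along the world's x, y, z in mm, then the turn about the world's z in rad. In form: [[[dx, dy, dz, spin], ...]]. A call has 1 to 5 rows; each row shifts and turns the commanded pose from where the row before left it; what a row does not reach is not made up. A row lasts 1/8 s, in which the tool goes at most 62.5 mm and 10.7 degrees, less where a joint would pass 70% of its speed; a pose out of reach is approached as far as the arm can. A call is refused whole if a number of a shift passes 62.5 or a number of a turn 0.188, either way. A call with a gripper value outside its range is refused whole. "jaw" is the finger opening in mm, from 0 to 88.1, set as the call begins (left out, the last holds). The fingers move at their own pace and stop on an object; "grip_force" is the grip in N (left out, the last holds). Time passes only in rows, so rows that do not move let the fingers close. It gives the time, the measured TCP pose, the force, the opening and the grip force at its end, in the units of the state.
- status.get_state(): the state, without advancing time (a new reading comes with each control period).
- cams.grab_frame(name): name is "side" or "top" or "wrist"; returns a dict with "color" (400x640x3 uint8, blue, green, red), "depth" (400x640 float32, m along the optical axis (not along the pixel's ray), 0 where there is no reading), "fov_y" (degrees; the focal length in pixels is half the picture's height over the tangent of half this angle, whatever the lens; pixels are square), "cx", "cy" (the principal point, pixels), "k1" (the pictures are not rectified: a ray, as slopes to the right and down, at radius r is drawn at 1 + k1 r^2 times it, then the intrinsics apply), "pose" (4x4, takes a point from camera to world coordinates); the wrist camera has in their place "mount" (4x4, takes a point from camera to tool coordinates, whose origin is the TCP and whose axes are the flange's). Camera axes: x right, y down, z forward; pixel columns grow to the right and rows downward; lengths in m; the calibration is good to about 2 mm. A picture is of the moment at which its call begins: read the wrist's pose just before it.
- order.sign_off(): hands the job in; it is judged then, once.
The state is a dict: "time_s": time; "joints": joint angles; "joint_velocities": joint speeds; "effort": joint torques, N m; "eef_pos": TCP position; "tool_rot": TCP orientation; "contact_force": force on the tool from outside, world axes, zero at the start; "ft_torque": the same for the moment, N m; "opening": finger opening in m; "grip_force": force on a finger pad.
Only numpy, scipy, OpenCV 4.12 (cv2) and the standard library are available. Lean on these libraries where they do the work, as an engineer would, in place of code of your own. Each camera call takes 0.05 s, during which the arm holds its last target. There are 200 camera calls.

## Task

Take the cover off the filter housing whose cover has a straight bar grip: push the cover down against its spring, turn it a quarter turn anticlockwise (seen from above) so that its ears come free, and lift it out. Then lay the cover in the middle of the round steel dish, flat and with the grip up; set it down rather than dropping it.

Things in the scene. Friction and masses are not known exactly. Their poses are not given: they have to be found in the camera images.
- cover_grip (a point): Black loose cover, 0.2 kg: disc 48 mm across, 11 thick, two steel ears at its underside (64 mm tip to tip, 14 wide, 6 thick), on top an upright bar grip 44 long, 12 wide, 34 high. Point: centre of the bar, 17 mm below its top, 17 above the disc, 28 above the underside. x along bar and ears, y across the bar, z up. Starts locked, x along the housing's x, held up by a spring.
- housing: Aluminium bayonet housing, fixed: foot 108 mm across, body 82, rim top 68 mm high, opening 52 across. Origin on its axis at bench level, z up; locked grip point 85 mm above it. The pressed cover turns only anticlockwise from x, to a stop at 94 degrees; at 78 to 94 (best 87) its ears lie under two rim slots and it lifts straight out. The like housing with a hexagonal plug is not for opening.
- spring_plate (a joint): Spring plate under the cover, m it is pressed down: 0 with the cover locked, -0.006 with the cover freed or out, stop at 0.012. Springy: 5 N at 0, 9 N at 0.008. The ears leave their pockets at 0.005; 0.007 to 0.010 is a good depth to turn at.
- dish_floor (a point): Loose round steel parts dish on the bench, 113 mm across the rim, 22 mm high, flat inner floor about 80 mm across. Point: centre of its inner floor, 2 mm above the bench; z up.

How it is judged:
On the way, in this order (a step that is already met when the one before it is completed fails the run):
1. the cover is pressed down at least 3 mm in its housing (z of cover_grip in the frame of housing below 0.082 m and horizontal distance between cover_grip and housing below 0.01 m), for 0.1 s.
2. the cover, still in its housing, is turned a quarter turn to its slots (angle between the x axis of cover_grip and the x axis of housing, either way round above 1.29 rad and z of cover_grip in the frame of housing below 0.093 m and horizontal distance between cover_grip and housing below 0.01 m), for 0.1 s.
At the end, for the whole second after the job is handed in: The cover lies released in the dish with its grip up: its grip point within 20 mm of the dish's centre seen from above and less than 40 mm above the dish's floor, tilted less than 14 degrees; the dish stands flat on the bench (horizontal distance between cover_grip and dish_floor below 0.02 m and z of cover_grip in the frame of dish_floor below 0.04 m and angle between cover_grip's own z axis and vertical below 0.25 rad and height (world z) of dish_floor below 0.012 m and angle between dish_floor's own z axis and vertical below 0.1 rad); the robot touches nothing.
It fails at once if the cover is dropped into the dish (faster than 0.75 m/s, a fall of about 3 cm) (horizontal distance between cover_grip and dish_floor below 0.06 m and height (world z) of cover_grip below 0.07 m and linear speed of cover above 0.75 m/s).
It also fails if it takes over 45 s, if anything falls off the work surface, if the arm or the gripper's body presses on something with over 40 N, if the wrist force passes 120 N, or if a joint passes its speed limit or range.

## Working session

There is one attempt and no reset: what is moved stays moved. The work goes in short steps, Python scripts to look and compute and a tool call to move; the robot and the scene stay as the last step left them, time stands still between calls to the robot, and variables do not carry over. Pictures are saved under pics/ and viewed, at most 10 in all, crops included, and the job is handed in when it is done.

Besides the shell and the picture viewer there is one more tool, called after "Request:" in YAML: its name, and indented under it one key for each argument. move_arm: Moves the arm, as the interface text tells. Its arguments: {"type":"object","properties":{"moves":{"type":"array","items":{"type":"array","items":{"type":"array","items":{"type":"number"}}}},"jaw":{"type":"number"},"grip_force":{"type":"number"}},"required":["moves"]}

```bash
mkdir -p pics; cat > h.py <<'E'
import numpy as np, cv2
from plant import status, cams, order, arm
from scipy.spatial.transform import Rotation as R
def cam(n):
    s=status.get_state(); f=cams.grab_frame(n)
    if 'pose' in f: T=np.array(f['pose'])
    else:
        q=s['tool_rot']; W=np.eye(4); W[:3,:3]=R.from_quat([q[1],q[2],q[3],q[0]]).as_matrix(); W[:3,3]=s['eef_pos']; T=W@np.array(f['mount'])
    return f,T
def rays(f,T,px):
    px=np.asarray(px,float).reshape(-1,1,2); h,w=f['color'].shape[:2]
    F=h/2/np.tan(np.radians(f['fov_y'])/2)
    K=np.array([[F,0,f['cx']],[0,F,f['cy']],[0,0,1.]])
    u=cv2.undistortPoints(px,K,np.array([f['k1'],0,0,0.]))[:,0]
    return np.c_[u,np.ones(len(u))]
def plane(f,T,px,z):
    d=rays(f,T,px)@T[:3,:3].T; o=T[:3,3]
    return o+d*((z-o[2])/d[:,2])[:,None]
def cloud(f,T):
    h,w=f['color'].shape[:2]; v,u=np.mgrid[:h,:w]
    P=rays(f,T,np.c_[u.ravel(),v.ravel()])*f['depth'].reshape(-1,1)
    return (P@T[:3,:3].T+T[:3,3]).reshape(h,w,3)
E
python3 - <<'E'
from h import *
for n in ['top','side']:
    f,T=cam(n); cv2.imwrite(f'pics/{n}0.png',f['color']); print(n,T.round(3).tolist(),f['fov_y'],f['k1'])
    P=cloud(f,T); np.savez(f'{n}0.npz',P=P,c=f['color'],d=f['depth'])
print(status.get_state())
E
```

```text
top [[-0.011, -0.996, 0.091, 0.361], [-1.0, 0.012, 0.012, 0.132], [-0.013, -0.091, -0.996, 1.293], [0.0, 0.0, 0.0, 1.0]] 47.93566337672687 -0.07464210196047437
side [[0.865, -0.317, 0.389, 0.062], [-0.502, -0.565, 0.655, -0.585], [0.012, -0.762, -0.648, 0.823], [0.0, 0.0, 0.0, 1.0]] 49.77789322920749 -0.08686784316979501
{'time_s': 0.1, 'joints': array([-1.20020246,  0.68990303, -0.19456553,  1.56618893,  0.15728635,
        0.90248117, -0.21511031]), 'joint_velocities': array([ 0.0018439 , -0.0025238 , -0.00063746, -0.00257618, -0.00070532,
        0.00247759,  0.00026987]), 'effort': array([-3.36046935e-03, -5.28504467e+01, -1.27141602e+00, -1.53838384e+01,
       -5.25011960e-02,  1.98153102e-03,  2.57673162e-05]), 'eef_pos': array([0.2063811 , 0.58940087, 0.25500315]), 'tool_rot': array([-9.76777300e-05,  1.67559569e-01,  9.85861633e-01, -7.88632362e-04]), 'contact_force': array([-0.21438129,  0.09941228, -0.05731845]), 'ft_torque': array([ 0.0531729 , -0.02204743, -0.0175415 ]), 'grip_force': 0.0, 'opening': 0.08817190813461233}
```

View pics/top0.png

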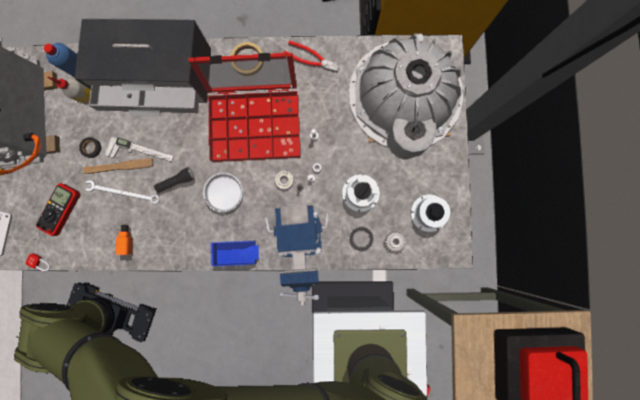

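View pics/side0.png

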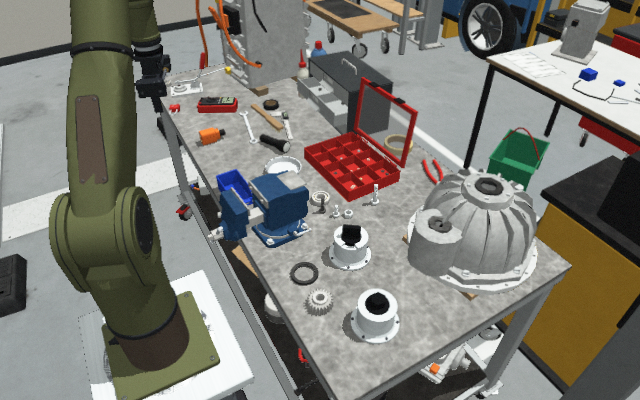

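Top view: the two housings are at (362,192) and (432,212), and the dish is at (222,193). In the side view the bar grip is on the farther housing at (350,240), which is the left one from above. The nearer one at (377,305) is the hex plug.

```bash
python3 - <<'E'
import numpy as np,cv2
from h import *
t=np.load('top0.npz');s=np.load('side0.npz')
a=cv2.resize(t['c'][165:220,325:400],None,fx=8,fy=8,interpolation=cv2.INTER_CUBIC)[:440,:600]
b=cv2.resize(s['c'][215:275,320:385],None,fx=8,fy=8,interpolation=cv2.INTER_CUBIC)[:440]
c=np.hstack([a,b]);c=cv2.resize(c,None,fx=.7,fy=.7);cv2.imwrite('pics/c1.png',c);print(c.shape)
P=t['P']
for nm,(u0,u1,v0,v1) in dict(h=(335,390,168,218),d=(198,248,168,218)).items():
    Q=P[v0:v1,u0:u1].reshape(-1,3);Q=Q[np.isfinite(Q).all(1)]
    print(nm,'zhist',np.histogram(Q[:,2],bins=np.arange(-.01,.13,.01))[0])
    for lo,hi in [(.055,.08),(.085,.12)] if nm=='h' else [(.012,.03)]:
        m=(Q[:,2]>lo)&(Q[:,2]<hi); q=Q[m]
        if len(q)>4: print(lo,len(q),q.mean(0).round(4),cv2.minAreaRect((q[:,:2]*1000).astype(np.float32)), cv2.minEnclosingCircle((q[:,:2]*1000).astype(np.float32)))
P=s['P'];Q=P[215:275,320:385].reshape(-1,3)
for lo,hi in [(.055,.08),(.085,.12)]:
    q=Q[(Q[:,2]>lo)&(Q[:,2]<hi)]
    if len(q)>4: print('side',lo,len(q),q.mean(0).round(4),cv2.minAreaRect((q[:,:2]*1000).astype(np.float32)))
E
```

```text
(308, 784, 3)
h zhist [1122  850   89   10   12   10   28  481   60    1   36   38    0    0]
0.055 565 [0.4908 0.0201 0.0663] ((491.24310302734375, 20.003080368041992), (79.89999389648438, 83.4526596069336), 87.92242431640625) ((491.18701171875, 19.883577346801758), 42.25216293334961)
0.085 74 [0.4907 0.0202 0.1   ] ((490.9139099121094, 19.930606842041016), (11.853582382202148, 43.025962829589844), 53.45521545410156) ((490.8108825683594, 19.8858642578125), 21.59733772277832)
d zhist [1154 1088  171   79    0    0    0    0    0    0    0    0    0    0]
0.012 229 [0.4984 0.4243 0.0183] ((495.552001953125, 416.2042236328125), (110.90218353271484, 111.44537353515625), 44.76472854614258) ((496.05596923828125, 416.2161560058594), 57.259620666503906)
side 0.055 567 [0.4837 0.0095 0.0664] ((488.77276611328125, 17.516220092773438), (76.06687927246094, 83.10521697998047), 47.57872772216797)
side 0.085 147 [0.4886 0.0168 0.0962] ((489.9779968261719, 18.839664459228516), (14.81249713897705, 43.59605026245117), 49.94701385498047)
```

View pics/c1.png

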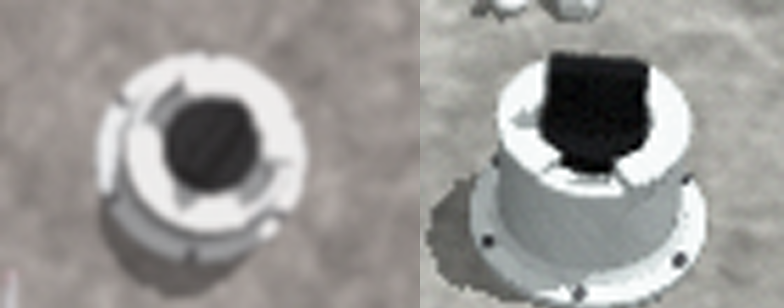

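Request:
move_arm:
  moves:
    - [[24,-47,0,-0.18],[24,-47,0,-0.18],[24,-47,0,-0.18],[24,-47,0,-0.18],[24,-47,0,-0.18]]
  jaw: 60

```text
time_s: 0.72
eef_pos: [0.327, 0.3532, 0.2557]
tool_rot: [0.0, 0.582, 0.813, -0.0]
contact_force: [1.7, 0.6, -1.0]
opening: 0.0603
grip_force: 0.0
```

```bash
cat > st.py <<'E'
from h import *
s=status.get_state();q=s['tool_rot'];M=R.from_quat([q[1],q[2],q[3],q[0]]).as_matrix()
print('t',s['time_s'],'p',s['eef_pos'].round(4),'yaw_y',np.degrees(np.arctan2(M[1,1],M[0,1])).round(2),'z',M[:,2].round(4),'J',s['joints'].round(2),'F',s['contact_force'].round(1),'T',s['ft_torque'].round(2),'op',s['opening'],s['grip_force'])
E
python3 st.py; python3 - <<'E'
from h import *
t=np.load('top0.npz');s=np.load('side0.npz')
for n,Q in (('t',t['P'][168:218,335:390]),('s',s['P'][215:275,320:385])):
    q=Q.reshape(-1,3);q=q[(q[:,2]>.09)&(q[:,2]<.12)][:,:2];c=q.mean(0);w,v=np.linalg.eigh(np.cov(q.T));print(n,c,len(q),np.degrees(np.arctan2(v[1,1],v[0,1])))
E
```

```text
t 0.725 p [0.327  0.3532 0.2557] yaw_y 18.8 z [ 1.e-04 -2.e-04 -1.e+00] J [-0.94  0.5   0.04  1.99 -0.03  0.64 -0.56] F [ 1.7  0.6 -1. ] T [-0.03 -0.08 -0.02] op 0.060328889030969765 0.0
t [0.49069441 0.0201881 ] 74 143.5307882011056
s [0.48869682 0.01728444] 120 143.1359081722547
```

Request:
move_arm:
  moves:
    - [[27,-55,-5,0.121],[27,-55,-5,0.121],[27,-55,-10,0.121],[27,-55,-10,0.121],[27,-55,-10,0.121]]

```text
time_s: 1.35
eef_pos: [0.4622, 0.0782, 0.2153]
tool_rot: [-0.0, 0.309, 0.951, 0.0]
contact_force: [0.6, 0.3, 0.1]
opening: 0.06
grip_force: 0.0
```

Request:
move_arm:
  moves:
    - [[29,-58,0,0],[0,0,0,0],[0,0,0,0]]

```text
time_s: 1.72
eef_pos: [0.4891, 0.0244, 0.2155]
tool_rot: [-0.0, 0.311, 0.95, 0.0]
contact_force: [0.7, 0.2, -0.0]
opening: 0.06
grip_force: 0.0
```

```bash
python3 st.py; python3 - <<'E'
from h import *
f,T=cam('wrist');cv2.imwrite('pics/w1.png',f['color'])
print(T.round(3).tolist(), np.array(f['mount']).round(3).tolist())
P=cloud(f,T);Q=P.reshape(-1,3);ok=(f['depth'].ravel()>0)&(np.hypot(Q[:,0]-.491,Q[:,1]-.02)<.05)
q=Q[ok]
print(np.histogram(q[:,2],bins=np.arange(0,.13,.01)))
b=q[(q[:,2]>.095)&(q[:,2]<.108)][:,:2]
if len(b)>20:
  print(len(b),b.mean(0),cv2.minAreaRect((b*1000).astype(np.float32)))
r=q[(q[:,2]>.06)&(q[:,2]<.073)][:,:2]
if len(r)>20: print(len(r),cv2.minEnclosingCircle((r*1000).astype(np.float32)))
E
```

```text
t 1.725 p [0.4891 0.0244 0.2155] yaw_y 53.78 z [-8.e-04  7.e-04 -1.e+00] J [-0.01  0.58 -0.21  2.01  0.21  0.57  0.57] F [ 0.7  0.2 -0. ] T [ 0.03 -0.01  0.05] op 0.05999746934024085 0.0
[[0.59, 0.775, 0.226, 0.43], [0.807, -0.566, -0.166, 0.068], [-0.001, 0.281, -0.96, 0.346], [0.0, 0.0, 0.0, 1.0]] [[0.001, -0.96, -0.282, 0.073], [1.0, 0.001, -0.001, 0.0], [0.001, -0.282, 0.96, -0.13], [0.0, 0.0, 0.0, 1.0]]
(array([ 970,  634,  179,  199,  165,  174, 5228,  738,   42,   46,  897,
          0]), array([0.  , 0.01, 0.02, 0.03, 0.04, 0.05, 0.06, 0.07, 0.08, 0.09, 0.1 ,
       0.11, 0.12]))
922 [0.48841648 0.02122584] ((489.3580627441406, 20.52611541748047), (11.206708908081055, 43.7608757019043), 53.54787063598633)
5935 ((489.7932434082031, 20.012422561645508), 42.473106384277344)
```

View pics/w1.png

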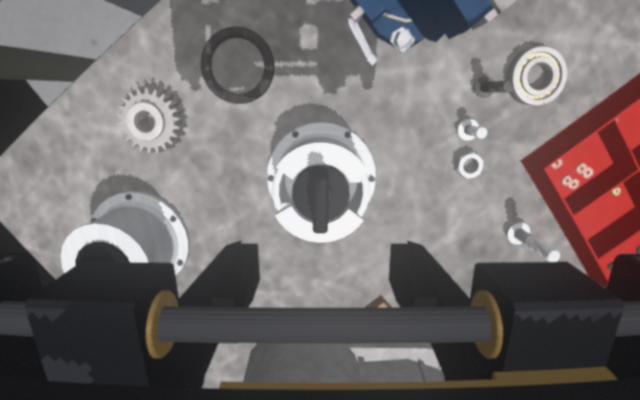

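The wrist view shows the bar grip at (320,198), lying midway between the fingers and correctly oriented. I'll go down to TCP z≈95 mm so that the tips stay above the rim when the cover is pressed.

Request:
move_arm:
  moves:
    - [[1.2,-4.2,-30,-0.004],[0,0,-40,0],[0,0,-30,0],[0,0,0,0],[0,0,0,0]]
  jaw: 40

```text
time_s: 2.4
eef_pos: [0.4909, 0.0211, 0.1166]
tool_rot: [0.0, 0.312, 0.95, 0.0]
contact_force: [-0.4, 0.5, 0.4]
opening: 0.0401
grip_force: 0.0
```

```bash
python3 st.py
```

```text
t 2.4 p [0.4909 0.0211 0.1166] yaw_y 53.7 z [ 1.e-03  6.e-04 -1.e+00] J [-0.06  0.76 -0.13  2.08  0.28  0.32  0.52] F [-0.4  0.5  0.4] T [-0.03  0.01 -0.02] op 0.04007185102518824 0.0
```

Request:
move_arm:
  moves:
    - [[-0.5,-0.8,-15,0],[0,0,-6.6,0],[0,0,0,0],[0,0,0,0]]

```text
time_s: 2.9
eef_pos: [0.4905, 0.0191, 0.0948]
tool_rot: [0.0, 0.313, 0.95, 0.0]
contact_force: [0.1, 0.1, -0.0]
opening: 0.0401
grip_force: 0.0
```

Request:
move_arm:
  moves:
    - [[0,0,0,0],[0,0,0,0],[0,0,0,0],[0,0,0,0],[0,0,0,0]]
  jaw: 0
  grip_force: 50

```text
time_s: 3.52
eef_pos: [0.4904, 0.0192, 0.0943]
tool_rot: [0.0, 0.312, 0.95, 0.0]
contact_force: [-0.1, 0.7, 3.0]
opening: 0.0114
grip_force: 50.0
```

```bash
python3 st.py
```

```text
t 3.525 p [0.4904 0.0192 0.0943] yaw_y 53.58 z [ 6.e-04  3.e-04 -1.e+00] J [-0.07  0.8  -0.11  2.09  0.3   0.26  0.51] F [-0.1  0.7  3. ] T [ 0.07 -0.12 -0.02] op 0.011400266105012167 49.97298141941428
```

Request:
move_arm:
  moves:
    - [[0,0,-4,0],[0,0,-4,0],[0,0,0,0],[0,0,0,0]]

```text
time_s: 4.03
eef_pos: [0.4905, 0.0192, 0.0863]
tool_rot: [0.0, 0.312, 0.95, 0.0]
contact_force: [-1.0, 1.1, 6.7]
opening: 0.0117
grip_force: 50.0
```

```bash
python3 st.py
```

```text
t 4.025 p [0.4905 0.0192 0.0863] yaw_y 53.58 z [ 8.e-04  3.e-04 -1.e+00] J [-0.07  0.82 -0.1   2.09  0.3   0.24  0.5 ] F [-1.   1.1  6.7] T [ 0.14  0.1  -0.  ] op 0.0117270137103346 49.975862335413694
```

Request:
move_arm:
  moves:
    - [[0,0,0,0.1],[0,0,0,0.15],[0,0,0,0.15],[0,0,0,0.15],[0,0,0,0]]

```text
time_s: 4.65
eef_pos: [0.4903, 0.0188, 0.0863]
tool_rot: [0.0, 0.042, 0.999, 0.0]
contact_force: [-0.5, -0.3, 6.1]
opening: 0.0113
grip_force: 50.0
```

```bash
python3 st.py
```

```text
t 4.65 p [0.4903 0.0188 0.0863] yaw_y 85.15 z [ 4.e-04  0.e+00 -1.e+00] J [-0.01  0.82 -0.2   2.09  0.55  0.28  0.81] F [-0.5 -0.3  6.1] T [-0.04  0.01  0.02] op 0.011317386747683386 49.98072372749448
```

Turning freely (31.6°). Another 0.97 rad to reach 87°.

Request:
move_arm:
  moves:
    - [[0,0,0,0.17],[0,0,0,0.17],[0,0,0,0.17],[0,0,0,0.17],[0,0,0,0.15]]

```text
time_s: 5.28
eef_pos: [0.4904, 0.0187, 0.0863]
tool_rot: [0.0, -0.366, 0.931, -0.0]
contact_force: [-0.8, 1.0, 6.8]
opening: 0.0113
grip_force: 50.0
```

Request:
move_arm:
  moves:
    - [[0,0,0,0.13],[0,0,0,0],[0,0,0,0]]

```text
time_s: 5.65
eef_pos: [0.4905, 0.0187, 0.0863]
tool_rot: [0.0, -0.423, 0.906, -0.0]
contact_force: [0.5, 0.0, 7.0]
opening: 0.0117
grip_force: 50.0
```

```bash
python3 st.py
```

```text
t 5.65 p [0.4905 0.0187 0.0863] yaw_y 140.08 z [ 6.e-04 -3.e-04 -1.e+00] J [ 0.13  0.84 -0.42  2.08  0.9   0.4   1.42] F [0.5 0.  7. ] T [-0.04  0.05  0.02] op 0.011748544169794336 49.98160555958748
```

Request:
move_arm:
  moves:
    - [[0,0,5,0],[0,0,8,0],[0,0,8,0],[0,0,0,0]]

```text
time_s: 6.15
eef_pos: [0.4899, 0.0189, 0.1074]
tool_rot: [-0.0, -0.423, 0.906, 0.0]
contact_force: [0.1, 0.0, -1.9]
opening: 0.0116
grip_force: 50.0
```

```bash
python3 st.py
```

```text
t 6.15 p [0.4899 0.0189 0.1074] yaw_y 140.07 z [-3.e-04  2.e-04 -1.e+00] J [ 0.16  0.81 -0.48  2.08  0.85  0.46  1.46] F [ 0.1  0.  -1.9] T [ 0.04  0.   -0.02] op 0.011576408142103851 49.969142926856875
```

Request:
move_arm:
  moves:
    - [[0,0,40,0],[0,0,50,0],[0,0,45,0],[0,50,0,0],[0,50,0,0]]

```text
time_s: 6.78
eef_pos: [0.4902, 0.1189, 0.2422]
tool_rot: [0.0, -0.422, 0.907, -0.0]
contact_force: [0.1, 1.3, -1.6]
opening: 0.0116
grip_force: 50.0
```

Request:
move_arm:
  moves:
    - [[0,55,0,0],[0,55,0,0],[1,55,0,0],[2,50,0,0],[2,40,0,0]]

```text
time_s: 7.4
eef_pos: [0.4941, 0.3759, 0.2413]
tool_rot: [-0.001, -0.424, 0.906, 0.0]
contact_force: [0.2, -0.4, -2.1]
opening: 0.0116
grip_force: 50.0
```

```bash
python3 st.py; python3 - <<'E'
from h import *
f,T=cam('wrist');cv2.imwrite('pics/w2.png',f['color'])
P=cloud(f,T);Q=P.reshape(-1,3);ok=(f['depth'].ravel()>0)&(np.hypot(Q[:,0]-.496,Q[:,1]-.416)<.07)
r=Q[ok&(Q[:,2]>.014)&(Q[:,2]<.03)][:,:2]; print(len(r),cv2.minEnclosingCircle((r*1000).astype(np.float32)),cv2.minAreaRect((r*1000).astype(np.float32)))
f,T=cam('top');P=cloud(f,T);Q=P.reshape(-1,3)
q=Q[(np.hypot(Q[:,0]-.496,Q[:,1]-.416)<.07)&(Q[:,2]>.012)&(Q[:,2]<.03)][:,:2];print(len(q),cv2.minEnclosingCircle((q*1000).astype(np.float32)))
E
```

```text
t 7.4 p [0.4941 0.3759 0.2413] yaw_y 140.19 z [-1.6e-03 -6.0e-04 -1.0e+00] J [-0.37  0.77 -0.66  1.58  0.54  0.99  1.25] F [ 0.2 -0.4 -2.1] T [ 0.06 -0.   -0.01] op 0.011565007478974215 49.968954753130674
1194 ((494.5248718261719, 415.3672790527344), 56.770118713378906) ((483.35736083984375, 410.0915222167969), (87.63421630859375, 112.97428131103516), 25.01526641845703)
51 ((456.6585693359375, 428.51214599609375), 36.35749816894531)
```

View pics/w2.png

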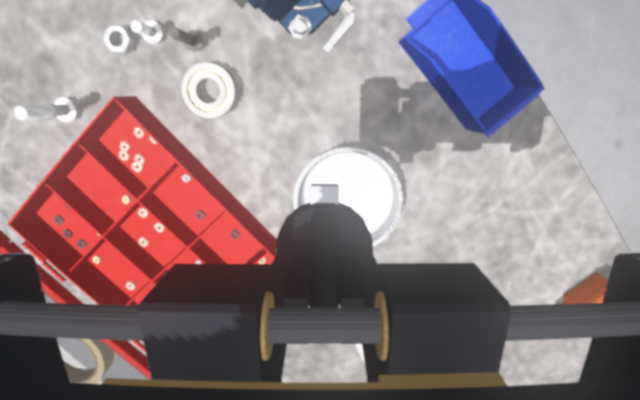

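The cover is held level at (325,240), with the dish centre at about (350,193). Measured, the dish centre is (495.5, 416).

Request:
move_arm:
  moves:
    - [[1.5,40,0,0],[0,0,-40,0],[0,0,-50,0],[0,0,-40,0],[0,0,0,0]]

```text
time_s: 8.12
eef_pos: [0.495, 0.4106, 0.1085]
tool_rot: [-0.004, -0.423, 0.906, -0.002]
contact_force: [-0.1, -0.1, -1.5]
opening: 0.0114
grip_force: 50.0
```

```bash
python3 st.py
```

```text
t 8.125 p [0.495  0.4106 0.1085] yaw_y 140.09 z [-0.0055 -0.007  -1.    ] J [-0.47  0.96 -0.56  1.6   0.66  0.8   1.13] F [-0.1 -0.1 -1.5] T [0.14 0.04 0.03] op 0.011390166929708028 49.96921727433801
```

Request:
move_arm:
  moves:
    - [[0,5,-20,0],[0,0,-20,0],[0,0,-15,0],[0,0,-7,0],[0,0,0,0]]

```text
time_s: 8.75
eef_pos: [0.4966, 0.4189, 0.0497]
tool_rot: [-0.0, -0.423, 0.906, -0.0]
contact_force: [-0.0, 0.3, -1.8]
opening: 0.0111
grip_force: 50.0
```

```bash
python3 st.py
```

```text
t 8.75 p [0.4966 0.4189 0.0497] yaw_y 140.09 z [-4.e-04 -4.e-04 -1.e+00] J [-0.5   1.04 -0.52  1.6   0.71  0.7   1.08] F [-0.   0.3 -1.8] T [ 0.12 -0.01  0.01] op 0.011104318794161357 49.96905910782516
```

Request:
move_arm:
  moves:
    - [[-1,-2.5,-4,0],[0,0,-3,0],[0,0,-2,0],[0,0,0,0],[0,0,0,0]]

```text
time_s: 9.38
eef_pos: [0.4957, 0.4166, 0.0413]
tool_rot: [0.0, -0.423, 0.906, 0.0]
contact_force: [-0.3, -0.6, -1.6]
opening: 0.0116
grip_force: 50.0
```

```bash
python3 st.py
```

```text
t 9.375 p [0.4957 0.4166 0.0413] yaw_y 140.09 z [ 1.e-04  3.e-04 -1.e+00] J [-0.51  1.05 -0.51  1.6   0.72  0.69  1.07] F [-0.3 -0.6 -1.6] T [ 0.07  0.02 -0.03] op 0.011612614299937237 49.96916541829705
```

Request:
move_arm:
  moves:
    - [[0,0,-1,0],[0,0,-1,0],[0,0,-1,0],[0,0,0,0]]

```text
time_s: 9.88
eef_pos: [0.4957, 0.4167, 0.0398]
tool_rot: [0.0, -0.423, 0.906, -0.0]
contact_force: [-2.4, -2.8, 9.6]
opening: 0.0117
grip_force: 50.0
```

Contact with the floor: the force is now +9.6 N and the height matches the predicted one. Releasing.

Request:
move_arm:
  moves:
    - [[0,0,0.5,0],[0,0,0,0],[0,0,0,0],[0,0,0,0],[0,0,0,0]]
  jaw: 32

```text
time_s: 10.5
eef_pos: [0.4957, 0.4165, 0.0385]
tool_rot: [-0.0, -0.423, 0.906, 0.0]
contact_force: [-1.0, 0.1, 0.4]
opening: 0.0322
grip_force: 0.0
```

Request:
move_arm:
  moves:
    - [[0,0,15,0],[0,0,30,0],[0,0,50,0],[0,0,50,0],[0,0,0,0]]

```text
time_s: 11.12
eef_pos: [0.4971, 0.4191, 0.1892]
tool_rot: [0.004, -0.423, 0.906, 0.002]
contact_force: [0.6, 0.7, -0.4]
opening: 0.0316
grip_force: 0.0
```

```bash
python3 st.py; python3 - <<'E'
from h import *
f,T=cam('wrist');cv2.imwrite('pics/w3.png',f['color'])
P=cloud(f,T);Q=P.reshape(-1,3);ok=(f['depth'].ravel()>0)&(np.hypot(Q[:,0]-.496,Q[:,1]-.416)<.07)
for a,b in((.014,.03),(.038,.06)):
    r=Q[ok&(Q[:,2]>a)&(Q[:,2]<b)]; print(len(r),np.median(r[:,2]),cv2.minEnclosingCircle((r[:,:2]*1000).astype(np.float32)),cv2.minAreaRect((r[:,:2]*1000).astype(np.float32)))
E
```

```text
t 11.125 p [0.4971 0.4191 0.1892] yaw_y 140.08 z [ 0.0061  0.0074 -1.    ] J [-0.45  0.86 -0.62  1.54  0.59  0.92  1.18] F [ 0.6  0.7 -0.4] T [ 0.1   0.02 -0.01] op 0.031575089041221534 0.0
3957 0.018691054234113658 ((494.9768371582031, 415.7424011230469), 56.793643951416016) ((494.50115966796875, 416.0462646484375), (112.23052978515625, 111.8076400756836), 47.130462646484375)
803 0.04820575359122342 ((494.98406982421875, 415.7298278808594), 21.75225830078125) ((494.7170104980469, 416.0149841308594), (43.21409606933594, 11.462039947509766), 50.278228759765625)
```

View pics/w3.png

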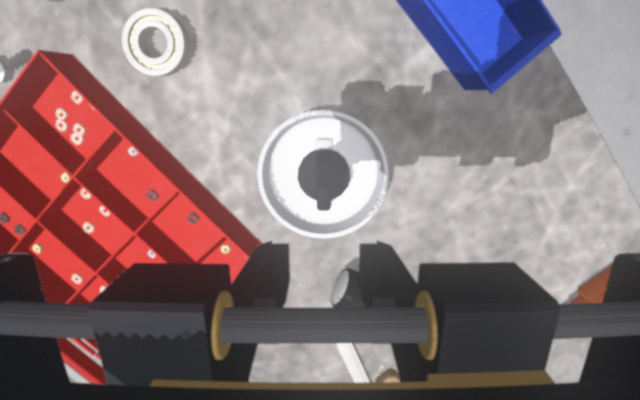

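The cover stands grip up at (323,175), centred in the dish. Its bar top is at about 48 mm and the gripper is clear.

```bash
python3 -c "
from plant import order
print(order.sign_off())"
```

```text
the job is handed in; nothing more can be done
None
```

The bar-grip cover was pressed down, turned about 86.5°, lifted out and set grip up in the dish, less than 1 mm off centre in the last wrist view; I handed the job in at about 11 s, but sign-off returned no verdict.

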